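Put the labelling pen back in its slide-lid case

ROBOT

A 7-joint arm with a two-finger parallel gripper is mounted at the origin on a cart in front of the work surface, level with it; the furniture and walls round the work are solid. World frame = base frame: x ahead of the robot, y to its left, z up, the work surface at z = 0. Lengths are in m, angles in rad, forces in N, time in s.
With the tool pointing down it reaches from about 0.425 to 0.925 m from the base axis. Payload 6.8 kg.
Tool frame: the origin (TCP) lies midway between the tips of the shut fingers; the grasp point (between the pads) lies 19 mm behind it; z points along the fingers, y is the line along which they close (so a half turn about z gives the same grasp; the last joint's range is limited). The gripper opens to 85 mm and grips with 20 to 120 N. Pads are 22 mm wide; open, the fingers measure 114 mm over their backs; the gripper's body (76 mm by 85 mm) begins 54 mm behind the grasp point. The pads swing forward as they close: fully open they stand 13 mm farther back than shut.
Start: joints at [-1.254, 0.477, 0.022, 1.555, -0.011, 1.109, -0.083], TCP at [0.278, 0.615, 0.231] pointing down, gripper open.
Joint ranges: [-2.96, 2.96], [-0.34, 2.1], [-1.41, 1.46], [0.24, 2.44], [-1.37, 4.51], [0.17, 1.92], [-2.96, 2.96]. Speed limits (rad/s): [2.39, 2.39, 3.14, 3.14, 3.14, 3.14, 3.14].

INTERFACE

Orientations are given as a rotation vector (axis times angle).
In Python, from bench import get_obs, grab_frame, camera_params, r gives the robot as it stands.
- The arm moves only by the shell command python3 -m jog 'ROWS' [FORCE]. ROWS is JSON, a list of rows, each an object of numbers: "rx", "ry", "rz": the turn, a rotation vector about the world's x, y, z scaled (see below); "x", "y", "z": the shift along the world's x, y, z scaled (see below); "jaw": the opening, from -1 (shut) to 1 (fully open). In form: [{"rx": .., "ry": .., "rz": .., "x": .., "y": .., "z": .., "jaw": ..}, ...]. A call has 1 to 8 rows; each row shifts and turns the commanded pose from where the row before left it; what a row does not reach is not made up. The controller multiplies each number of a shift by 60 mm and each number of a turn by 10 degrees. A row lasts 1/8 s, in which the tool goes at most 62.5 mm and 10.7 degrees, less where a joint would pass 70% of its speed; a pose out of reach is approached as far as the arm can. A call with a number of a shift or a turn outside -1 to 1 is refused whole. A call with a gripper value outside its range is refused whole. The fingers move at their own pace and stop on an object; FORCE is the grip in N (left out, the last holds). Time passes only in rows, so rows that do not move let the fingers close. It gives the time, the measured TCP pose, the force, the opening and the grip force at its end, in the units of the state.
- get_obs(): the state, without advancing time (a new reading comes with each control period).
- grab_frame(name): name is "scene" or "top" or "wrist"; returns the picture (384x512x3 uint8, red, green, blue); there is no depth.
- camera_params(name): a dict with "fx", "fy", "cx", "cy" (pixels), "R" (3x3) and "t" (3): a world point X has camera coordinates R X + t. Camera axes: x right, y down, z forward; pixel columns grow to the right and rows downward; lengths in m; the calibration is good to about 2 mm. A picture is of the moment at which its call begins: read the wrist's pose just before it. camera_params takes no time and is no camera call; for the wrist camera it gives the pose at the moment of the call.
- r.hand_in(): hands the job in; it is judged then, once.
The state is a dict: "clock": time; "joints": joint angles; "qvel": joint speeds; "tau": joint torques, N m; "tcp_pos": TCP position; "orientation": TCP orientation; "contact_force": force on the tool from outside, world axes, zero at the start; "moment": the same for the moment, N m; "grip_width": finger opening in m; "gripper_force": force on a finger pad.
Only numpy, scipy, OpenCV 4.12 (cv2) and the standard library are available. Lean on these libraries where they do the work, as an engineer would, in place of code of your own. Each camera call takes 0.05 s, during which the arm holds its last target. There are 200 camera calls.

TASK

Put the marker pen away in its case on the worktop: press the cover's release tab down and, keeping it pressed, slide the cover back all the way, then push the pen down into the spring clip inside until it sits on the bottom of the clip, and slide the cover fully home again so that the tab springs up and locks. Do not force the case, and leave the other things on the worktop standing where they are.

Things in the scene. Friction and masses are not known exactly. Their poses are not given: they have to be found in the camera images.
- case: Pen case, white plastic, fixed to the worktop: 136 wide (x) x 260 long (y) x 51 mm high, origin at the centre of its underside. A grey cover runs under two top rails (tops 51 mm up, 100 mm clear between them). The pen compartment lies between y = -122 and +40 mm, its floor 6 mm up; the -y end wall is 51 mm high. Fully open the cover sticks out 100 mm past the +y end, 41 to 45 mm up.
- cover (a joint): Travel of the cover in m along the case's +y: 0 closed, 0.16 fully open, when the whole pen compartment is free. It runs with 1.5 N of friction plus about 1 N of rub of the tab's teeth under the rails. At 0 the teeth lock it.
- tab (a joint): How far the release tab is pressed down, m: 0 up, 0.008 its stop. Spring: 3 N starts it, 9.4 N holds it at the stop. The two teeth at its ends clear the rails when it is 4.5 mm or more down; once the cover has moved 3 mm the rails keep the tab down 4.5 mm, and it pops up by itself when the cover is home and the tab is let go.
- tab_dish (a point): Centre of the flat bottom of the tab's finger dish, 45 mm up, with the cover shut 92 mm from the case's centre towards -y; it travels with cover and tab. The tab is the grey plate at the cover's -y end; its dish is 44 mm long (case y), 64 mm wide (x), between two upright ridges 6 mm thick and 7 mm high at its -y and +y ends, on which a fingertip in the dish pushes the cover either way.
- clip_mid (a point): Where the pen's middle lies when seated in the clip: on the case's centre line, 43 mm from its centre towards -y, 20 mm above the worktop; axes as the case's. The pen lies along y, either way round. Fingers holding the pen here find 74 mm free along y between the two pairs of jaws, 50 mm on each side of the centre line between the rails, and may go down to 12 mm above the worktop.
- jaw_far (a joint): Opening of the clip's +x jaw, m (0 shut, 0.006 stop; the -x one is its mirror image). Each jaw has black posts 45 mm either side of clip_mid along y, 16 mm long, tops 37 mm up, at most 16 mm from the centre line (joining bars 19 mm); flared, 20 mm between their tops, 11 mm between the lips 26 mm up. A pen laid in the flare stands about 12 mm too high; 3 to 10 N pushes it in, onto saddles.
- marker_mid (a point): Centre of the loose marker pen (red cap, white body, 135 mm long, 16 to 17 mm thick at its middle, 14 mm at 45 mm from it, 20 g); its y axis is the pen's length, z points up while it lies as found. It starts lying on the worktop to the right of the case. Behind it and the case (beyond about x = 0.6 m of the worktop) stand a tall crock of utensils and a spice rack, both fixed.
- pepper_mill: Wooden pepper mill, 58 x 58 x 170 mm, origin at its underside; a bystander behind the case.
- salt_shaker: Salt shaker, 44 x 44 x 90 mm, origin at its underside; a bystander behind the case.
- mug: Pink mug, 106 x 73 x 88 mm, origin at its underside; a bystander at the right.
- teaspoon: Teaspoon, 130 x 27 x 11 mm, origin at its underside; a bystander to the right of the pen.
Mind the look-alikes: they are no part of the job. Of the things that look like the part that bears marker_mid, the larger one is meant.

How it is judged:
On the way, in this order (a step that is already met when the one before it is completed fails the run):
1. the cover is slid back at least 152 of its 160 mm (value of joint cover above 0.152 m), for 0.1 s.
2. with the cover open, the pen is seated in the clip (value of joint cover above 0.14 m and x of marker_mid in the frame of clip_mid between -0.004 and 0.004 m and y of marker_mid in the frame of clip_mid between -0.018 and 0.018 m and z of marker_mid in the frame of clip_mid between -0.004 and 0.003 m and angle between the y axis of marker_mid and the y axis of case, either way round below 0.12 rad), for 0.2 s.
At the end, for the whole second after the job is handed in: The cover is home (within 2 mm) with its tab sprung up (within 1.5 mm), and the pen lies at rest seated in the clip: its middle within 4 mm across, 18 mm along and 3 mm above (4 mm below) the seated point, and within 0.12 rad of the case's length (value of joint cover below 0.002 m and value of joint tab below 0.0015 m and x of marker_mid in the frame of clip_mid between -0.004 and 0.004 m and y of marker_mid in the frame of clip_mid between -0.018 and 0.018 m and z of marker_mid in the frame of clip_mid between -0.004 and 0.003 m and angle between the y axis of marker_mid and the y axis of case, either way round below 0.12 rad and linear speed of marker below 0.02 m/s); the robot touches nothing.
It fails at once if the case is forced: more than 60 N between robot and case (contact force between any of the fingers, the arm and case above 60 N).
It fails at once if the pepper mill is knocked over or shoved more than 40 mm (distance of pepper_mill from where it was at the start of the episode above 0.04 m or angle between pepper_mill's own z axis and vertical above 0.5 rad).
It fails at once if the salt shaker is knocked over or shoved more than 40 mm (distance of salt_shaker from where it was at the start of the episode above 0.04 m or angle between salt_shaker's own z axis and vertical above 0.5 rad).
It fails at once if the mug is knocked over or shoved more than 40 mm (distance of mug from where it was at the start of the episode above 0.04 m or angle between mug's own z axis and vertical above 0.5 rad).
It fails at once if the teaspoon is knocked over or shoved more than 40 mm (distance of teaspoon from where it was at the start of the episode above 0.04 m).
It also fails if it takes over 64 s, if anything falls off the work surface, if the arm or the gripper's body presses on something with over 40 N, if the wrist force passes 120 N, or if a joint passes its speed limit or range.

## Working session

There is one attempt and no reset: what is moved stays moved. The work goes in short steps, Python scripts to look and compute and a shell command to move; the robot and the scene stay as the last step left them, time stands still between calls to the robot, and variables do not carry over. Pictures are saved under pics/ and viewed, at most 10 in all, crops included, and the job is handed in when it is done.

```bash
mkdir -p pics
python3 - <<'E'
from bench import get_obs, grab_frame, camera_params
import cv2
print(get_obs())
for n in("top","scene"):
    im=grab_frame(n); p=camera_params(n); print(n,p)
    cv2.imwrite(f"pics/{n}0.png",cv2.resize(im[:,:,::-1],(800,600),interpolation=cv2.INTER_CUBIC)); cv2.imwrite(f"raw_{n}.png",im[:,:,::-1])
E
```

```text
{'clock': 0.0, 'joints': array([-1.25411847,  0.47782228,  0.02232145,  1.55644134, -0.01147647,
        1.10928597, -0.08314231]), 'qvel': array([ 0.00024701,  0.00088343,  0.00116157,  0.00027739, -0.00035628,
        0.00065941,  0.00088212]), 'tau': array([-1.96009762e-05, -5.96441996e+01,  1.60779655e+00, -2.81193388e+01,
        1.24402007e-02,  9.46081826e-03,  3.67146527e-06]), 'tcp_pos': array([0.27794804, 0.61447668, 0.23031476]), 'orientation': array([-6.62174441e-01, -3.07076927e+00,  2.84811550e-03]), 'contact_force': array([-0.10641817,  0.16071286,  0.14444755]), 'moment': array([0.0127452 , 0.03141014, 0.00914367]), 'gripper_force': 0.0, 'grip_width': 0.08571720200319975}
top {'fx': 360.67536320852935, 'fy': 360.67536320852935, 'cx': 261.37408835585006, 'cy': 189.29138293452417, 'R': array([[ 0.00116911, -0.99999596,  0.00259015],
       [-0.99731868, -0.00135549, -0.07316835],
       [ 0.07317157, -0.00249767, -0.99731624]]), 't': array([-0.17532644,  0.57573701,  1.13013065])}
scene {'fx': 409.3104834114617, 'fy': 409.3104834114617, 'cx': 256.36612059252866, 'cy': 189.11597783400023, 'R': array([[ 0.81759195, -0.57563904, -0.01353166],
       [-0.43421866, -0.6009552 , -0.67104918],
       [ 0.37815018,  0.5545201 , -0.74128935]]), 't': array([-0.56639608,  0.17457958,  1.07217295])}
```

View pics/top0.png

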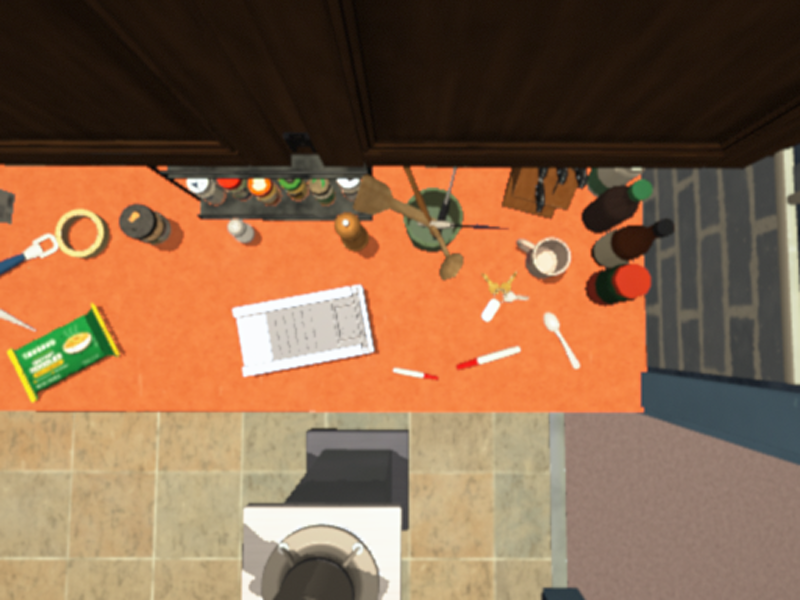

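View pics/scene0.png

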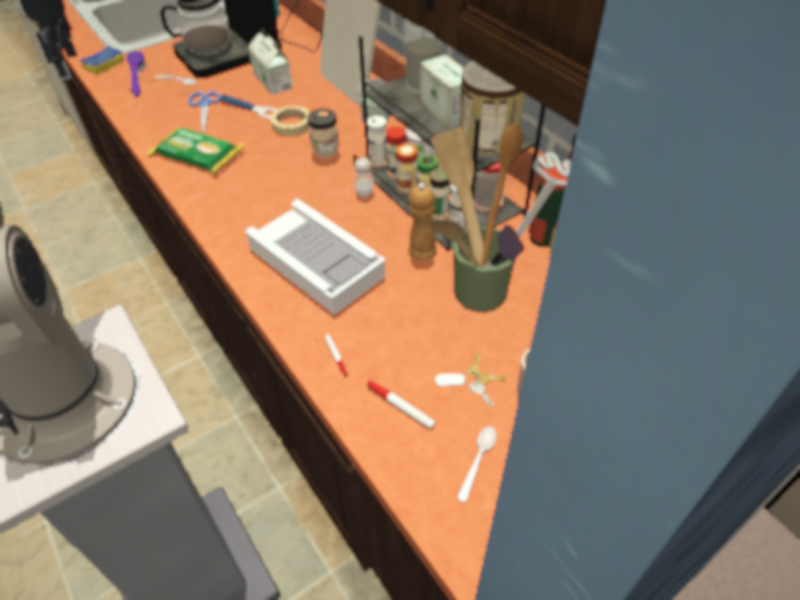

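The top view shows the case at about (305,330) with the tab at its right end, the larger marker at (457,366)–(520,349), and a small decoy pen at (415,374). The mug is at (548,258), the spoon at (562,340), the mill at (350,230) and the shaker at (240,230). I'll enlarge the case and pen.

Run:
```python
import cv2
im=cv2.imread("raw_top.png")
c=cv2.resize(im[175:250,143:343],None,fx=4,fy=4,interpolation=cv2.INTER_CUBIC)
cv2.imwrite("pics/crop1.png",c)
```

```text
(no output)
```

View pics/crop1.png

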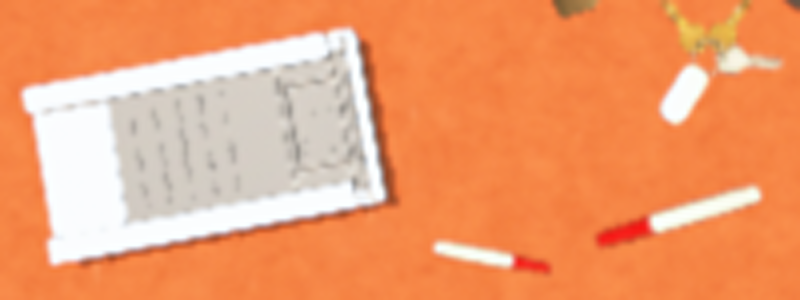

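The crop shows the case's top corners at (22,92), (352,28), (386,200) and (52,262), and the pen's ends at (597,240) and (760,193), cap on the left.

```bash
cat > h.py <<'E'
import numpy as np
from bench import get_obs, grab_frame, camera_params
def back(p,uv,z):
    d=np.array([(uv[0]-p["cx"])/p["fx"],(uv[1]-p["cy"])/p["fy"],1]); R=p["R"]; o=-R.T@p["t"]; d=R.T@d
    return (o+d*(z-o[2])/d[2])
def proj(p,X):
    c=p["R"]@np.asarray(X)+p["t"]; return p["fx"]*c[0]/c[2]+p["cx"],p["fy"]*c[1]/c[2]+p["cy"]
E
python3 - <<'E'
from h import *
p=camera_params("top")
f=lambda u,v,z:back(p,((u+.5)/4-.5+143,(v+.5)/4-.5+175),z)
C=np.array([f(22,92,.051),f(352,28,.051),f(386,200,.051),f(52,262,.051)])
print(C); c=C.mean(0)
L=np.array([[68,130],[68,-130],[-68,-130],[-68,130]])/1e3
D=(C-c)[:,:2]
th=np.arctan2((L[:,0]*D[:,1]-L[:,1]*D[:,0]).sum(),(L*D).sum())
R=np.array([[np.cos(th),-np.sin(th)],[np.sin(th),np.cos(th)]])
print("case",c,np.degrees(th),"res",D-L@R.T)
for n,q in dict(dish=(0,-.092),dishopen=(0,.068),clip=(0,-.043)).items(): print(n,c[:2]+R@q)
a,b=f(597,240,.008),f(760,193,.008); print("pen",a,b,(a+b)/2,np.linalg.norm(a-b),np.degrees(np.arctan2(*(a-b)[[1,0]])))
E
```

```text
[[ 0.54738117  0.17676502  0.051     ]
 [ 0.59758861 -0.07873929  0.051     ]
 [ 0.46430919 -0.10596274  0.051     ]
 [ 0.41656329  0.15055831  0.051     ]]
case [0.50646057 0.03565533 0.051     ] 10.959358506362197 res [[-0.00112458  0.00055294]
 [-0.00034644  0.00030682]
 [-0.00010618 -0.00106131]
 [ 0.0015772   0.00020155]]
dish [ 0.52395093 -0.0546668 ]
dishopen [0.4935329  0.10241516]
clip [ 0.51463541 -0.00656045]
pen [ 0.43157905 -0.27242637  0.008     ] [ 0.46917896 -0.4034194   0.008     ] [ 0.450379   -0.33792289  0.008     ] 0.13628252842224822 106.0154603520522
```

```bash
python3 -m jog '[{"x":0.34,"y":-0.9,"rz":-0.46,"jaw":-1},{"x":0.34,"y":-0.9,"rz":-0.46,"jaw":-1},{"x":0.34,"y":-0.9,"rz":-0.46,"jaw":-1},{"x":0.34,"y":-0.9,"rz":-0.46,"jaw":-1},{"x":0.34,"y":-0.9,"rz":-0.46,"jaw":-1},{"x":0.34,"y":-0.9,"rz":-0.46,"jaw":-1},{"x":0.34,"y":-0.9,"rz":-0.46,"jaw":-1},{"x":0.34,"y":-0.9,"rz":-0.46,"jaw":-1}]'
python3 -m jog '[{"x":0.34,"y":-0.9,"z":-0.3,"rz":-0.46,"jaw":-1},{"x":0.34,"y":-0.9,"z":-0.4,"rz":-0.46,"jaw":-1},{"x":0.34,"y":-0.9,"z":-0.4,"rz":-0.46,"jaw":-1},{"x":0.34,"y":-0.9,"z":-0.3,"rz":-0.46,"jaw":-1},{"y":-0.3,"z":-0.2,"jaw":-1},{"jaw":-1}]'
cat >> h.py <<'E'
from scipy.spatial.transform import Rotation as Ro
case=np.array([.5065,.0357]); th=np.radians(10.96)
ax=np.array([np.cos(th),np.sin(th)]); ay=np.array([-np.sin(th),np.cos(th)])
def st(tx=None):
    o=get_obs(); M=Ro.from_rotvec(o["orientation"]).as_matrix()
    print(round(o["clock"],2),o["tcp_pos"].round(4),"toolz",M[:,2].round(3),"yaw_y",round(np.degrees(np.arctan2(M[1,1],M[0,1])),2),"F",o["contact_force"].round(1),o["grip_width"].round(4),o["gripper_force"])
    d=o["tcp_pos"][:2]-case; print("in case",(d@ax).round(4),(d@ay).round(4))
    if tx is not None: print("units",((np.array(tx)-o["tcp_pos"])/.06).round(3))
E
python3 -c "
from h import *
st([*(case-.092*ay),.065])"
```

```text
validation failed for argument at $[0]...
validation failed for argument at $[0]...
Traceback (most recent call last):
  File "h.py", line 13, in st
    print(round(o["clock"],2),o["tcp_pos"].round(4),"toolz",M[:,2].round(3),"yaw_y",round(np.degrees(np.arctan2(M[1,1],M[0,1])),2),"F",o["contact_force"].round(1),o["grip_width"].round(4),o["gripper_force"])
                                                                                                                                                                   ^^^^^^^^^^^^^^^^^^^^^
AttributeError: 'float' object has no attribute 'round'
```

Apparently every key is required in each row.

```bash
sed -i 's/o\["grip_width"\].round(4)/round(o["grip_width"],4)/' h.py
python3 -m jog '[{"rx":0,"ry":0,"rz":-0.46,"x":0.34,"y":-0.9,"z":0,"jaw":-1},{"rx":0,"ry":0,"rz":-0.46,"x":0.34,"y":-0.9,"z":0,"jaw":-1},{"rx":0,"ry":0,"rz":-0.46,"x":0.34,"y":-0.9,"z":0,"jaw":-1},{"rx":0,"ry":0,"rz":-0.46,"x":0.34,"y":-0.9,"z":0,"jaw":-1},{"rx":0,"ry":0,"rz":-0.46,"x":0.34,"y":-0.9,"z":0,"jaw":-1},{"rx":0,"ry":0,"rz":-0.46,"x":0.34,"y":-0.9,"z":0,"jaw":-1},{"rx":0,"ry":0,"rz":-0.46,"x":0.34,"y":-0.9,"z":0,"jaw":-1},{"rx":0,"ry":0,"rz":-0.46,"x":0.34,"y":-0.9,"z":0,"jaw":-1}]'
python3 -c "
from h import *
st([*(case-.092*ay),.065])"
```

```text
clock: 1.1
tcp_pos: [0.4416, 0.1811, 0.2312]
orientation: [-1.601, -2.703, -0.0]
contact_force: [0.9, 0.2, 0.5]
grip_width: 0.0001
gripper_force: 0.0
1.1 [0.4416 0.1811 0.2312] toolz [-0.  0. -1.] yaw_y 28.72 F [0.9 0.2 0.5] 0.0001 0.0
in case -0.0361 0.1551
units [ 1.373 -3.929 -2.771]
```

```bash
python3 -m jog '[{"rx":0,"ry":0,"rz":-0.45,"x":0.34,"y":-0.9,"z":-0.2,"jaw":-1},{"rx":0,"ry":0,"rz":-0.45,"x":0.34,"y":-0.9,"z":-0.4,"jaw":-1},{"rx":0,"ry":0,"rz":-0.45,"x":0.34,"y":-0.9,"z":-0.4,"jaw":-1},{"rx":0,"ry":0,"rz":-0.43,"x":0.3,"y":-0.9,"z":-0.5,"jaw":-1},{"rx":0,"ry":0,"rz":0,"x":0.05,"y":-0.33,"z":-0.6,"jaw":-1},{"rx":0,"ry":0,"rz":0,"x":0,"y":0,"z":-0.5,"jaw":-1},{"rx":0,"ry":0,"rz":0,"x":0,"y":0,"z":0,"jaw":-1}]'
python3 - <<'E'
from h import *; import cv2
st([*(case-.092*ay),.048])
p=camera_params("wrist"); im=grab_frame("wrist"); cv2.imwrite("pics/w1.png",im[:,:,::-1])
print(p)
E
```

```text
clock: 1.98
tcp_pos: [0.521, -0.0514, 0.0742]
orientation: [-1.995, -2.422, 0.006]
contact_force: [0.8, 0.5, -0.8]
grip_width: 0.0003
gripper_force: 0.0
1.98 [ 0.521  -0.0514  0.0742] toolz [-0.005 -0.    -1.   ] yaw_y 11.03 F [ 0.8  0.5 -0.8] 0.0003 0.0
in case -0.0023 -0.0883
units [ 0.05  -0.054 -0.437]
{'fx': 266.68589309625844, 'fy': 266.68589309625844, 'cx': 259.9260362619143, 'cy': 189.83805452381137, 'R': array([[ 0.98157561,  0.19099955, -0.00533835],
       [ 0.1855651 , -0.94624231,  0.26493598],
       [ 0.04555128, -0.26104531, -0.96425123]]), 't': array([-0.50081513, -0.13759097,  0.18914771])}
```

View pics/w1.png

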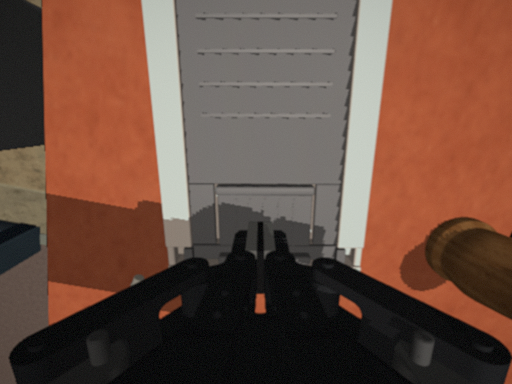

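The wrist view shows the shut fingertips at (262,225), centred over the dish between the ridges (rows ~188 and ~245), which agrees with the estimate. Next I press the tab.

```bash
python3 -m jog '[{"rx":0,"ry":0,"rz":0,"x":0.05,"y":-0.05,"z":-0.3,"jaw":-1},{"rx":0,"ry":0,"rz":0,"x":0,"y":0,"z":-0.18,"jaw":-1},{"rx":0,"ry":0,"rz":0,"x":0,"y":0,"z":-0.1,"jaw":-1},{"rx":0,"ry":0,"rz":0,"x":0,"y":0,"z":0,"jaw":-1},{"rx":0,"ry":0,"rz":0,"x":0,"y":0,"z":0,"jaw":-1}]'; python3 -c "
from h import *
st([*(case-.092*ay),.0385])"
```

```text
clock: 2.65
tcp_pos: [0.5263, -0.054, 0.0419]
orientation: [1.997, 2.425, 0.001]
contact_force: [-1.5, 0.9, 5.1]
grip_width: 0.0001
gripper_force: 2.5
2.65 [ 0.5263 -0.054   0.0419] toolz [ 0.  0. -1.] yaw_y 11.07 F [-1.5  0.9  5.1] 0.0001 2.5471465303417062
in case 0.0024 -0.0918
units [-0.038 -0.01  -0.056]
```

```bash
python3 -m jog '[{"rx":0,"ry":0,"rz":0,"x":-0.02,"y":0,"z":-0.07,"jaw":-1},{"rx":0,"ry":0,"rz":0,"x":0,"y":0,"z":0,"jaw":-1},{"rx":0,"ry":0,"rz":0,"x":-0.032,"y":0.164,"z":0,"jaw":-1},{"rx":0,"ry":0,"rz":0,"x":-0.032,"y":0.164,"z":0,"jaw":-1},{"rx":0,"ry":0,"rz":0,"x":-0.032,"y":0.164,"z":0,"jaw":-1},{"rx":0,"ry":0,"rz":0,"x":0,"y":0,"z":0,"jaw":-1}]'; python3 -c "
from h import *
st([*(case+.079*ay),.0385])"
```

```text
clock: 3.4
tcp_pos: [0.5204, -0.0237, 0.0383]
orientation: [1.995, 2.425, 0.004]
contact_force: [0.1, 0.7, 7.4]
grip_width: 0.0002
gripper_force: 3.9
3.4 [ 0.5204 -0.0237  0.0383] toolz [ 0.003  0.001 -1.   ] yaw_y 11.12 F [0.1 0.7 7.4] 0.0002 3.910131025768351
in case 0.0024 -0.0609
units [-0.482  2.282  0.003]
```

```bash
python3 -m jog '[{"rx":0,"ry":0,"rz":0,"x":-0.06,"y":0.3,"z":0,"jaw":-1},{"rx":0,"ry":0,"rz":0,"x":-0.08,"y":0.4,"z":0,"jaw":-1},{"rx":0,"ry":0,"rz":0,"x":-0.08,"y":0.4,"z":0,"jaw":-1},{"rx":0,"ry":0,"rz":0,"x":-0.08,"y":0.4,"z":0,"jaw":-1},{"rx":0,"ry":0,"rz":0,"x":-0.08,"y":0.4,"z":0,"jaw":-1},{"rx":0,"ry":0,"rz":0,"x":-0.05,"y":0.25,"z":0,"jaw":-1},{"rx":0,"ry":0,"rz":0,"x":0,"y":0,"z":0,"jaw":-1}]'
python3 - <<'E'
from h import *; import cv2
st([*(case+.079*ay),.0385])
im=grab_frame("top"); cv2.imwrite("pics/t2.png",cv2.resize(im[165:255,135:345],None,fx=3.8,fy=3.8,interpolation=cv2.INTER_CUBIC)[:,:,::-1])
E
```

```text
clock: 4.28
tcp_pos: [0.4951, 0.1062, 0.0384]
orientation: [1.993, 2.426, 0.006]
contact_force: [1.2, 2.0, 7.4]
grip_width: 0.0
gripper_force: 3.9
4.28 [0.4951 0.1062 0.0384] toolz [ 0.004  0.002 -1.   ] yaw_y 11.17 F [1.2 2.  7.4] 0.0 3.863687076664064
in case 0.0022 0.0714
units [-0.06   0.118  0.001]
```

View pics/t2.png

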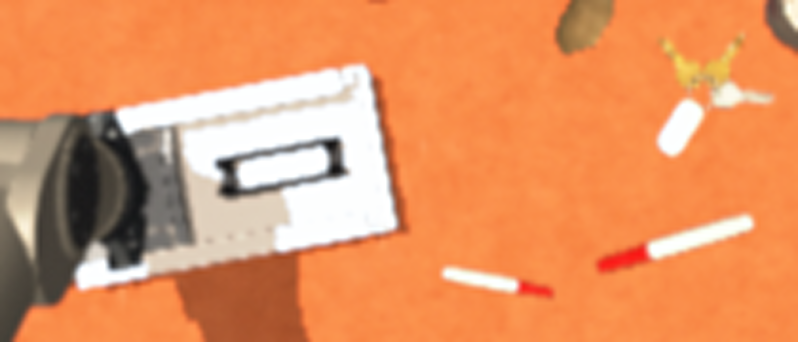

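The cover has come along: the compartment and the black clip, centred near (282,168), are exposed. Next I push on to the stop.

```bash
python3 -m jog '[{"rx":0,"ry":0,"rz":0,"x":-0.016,"y":0.08,"z":0,"jaw":-1},{"rx":0,"ry":0,"rz":0,"x":-0.016,"y":0.08,"z":0,"jaw":-1},{"rx":0,"ry":0,"rz":0,"x":0,"y":0,"z":0,"jaw":-1}]';python3 -m jog '[{"rx":0,"ry":0,"rz":0,"x":-0.016,"y":0.07,"z":0,"jaw":-1},{"rx":0,"ry":0,"rz":0,"x":0,"y":0,"z":0,"jaw":-1}]'
python3 - <<'E'
from h import *
st([*(case+.079*ay),.0385])
E
```

```text
clock: 4.7
tcp_pos: [0.4933, 0.113, 0.0384]
orientation: [1.996, 2.422, 0.003]
contact_force: [1.2, -3.1, 7.1]
grip_width: 0.0002
gripper_force: 3.9
clock: 4.95
tcp_pos: [0.493, 0.1138, 0.0384]
orientation: [1.998, 2.416, 0.001]
contact_force: [2.8, -12.9, 8.3]
grip_width: -0.0002
gripper_force: 10.1
4.95 [0.493  0.1138 0.0384] toolz [ 0.005 -0.004 -1.   ] yaw_y 10.83 F [  2.8 -12.9   8.3] -0.0002 10.131105981417932
in case 0.0016 0.0792
units [-0.026 -0.009  0.001]
```

```bash
python3 -m jog '[{"rx":0,"ry":0,"rz":0,"x":0.015,"y":-0.08,"z":0,"jaw":-1},{"rx":0,"ry":0,"rz":0,"x":0,"y":0,"z":0.5,"jaw":-1},{"rx":0,"ry":0,"rz":0,"x":0,"y":-0.2,"z":0.9,"jaw":-1},{"rx":0,"ry":0,"rz":0.1,"x":-0.1,"y":-0.9,"z":0.4,"jaw":0},{"rx":0,"ry":0,"rz":0.1,"x":-0.1,"y":-0.95,"z":0,"jaw":1},{"rx":0,"ry":0,"rz":0.1,"x":-0.1,"y":-0.95,"z":0,"jaw":1},{"rx":0,"ry":0,"rz":0.1,"x":-0.1,"y":-0.95,"z":0,"jaw":1},{"rx":0,"ry":0,"rz":0.1,"x":-0.1,"y":-0.95,"z":0,"jaw":1}]'
python3 -m jog '[{"rx":0,"ry":0,"rz":0,"x":-0.1,"y":-0.95,"z":0,"jaw":1},{"rx":0,"ry":0,"rz":0,"x":-0.1,"y":-0.9,"z":0,"jaw":1},{"rx":0,"ry":0,"rz":0,"x":-0.05,"y":-0.5,"z":-0.4,"jaw":1},{"rx":0,"ry":0,"rz":0,"x":0,"y":0,"z":-0.4,"jaw":1},{"rx":0,"ry":0,"rz":0,"x":0,"y":0,"z":0,"jaw":1}]'
python3 - <<'E'
from h import *; import cv2
st([.4504,-.3379,.002])
p=camera_params("wrist"); im=grab_frame("wrist"); cv2.imwrite("pics/w2.png",im[:,:,::-1])
print([proj(p,X) for X in ([.4504,-.3379,.008],[.43158,-.27243,.008],[.4692,-.4034,.008])])
t=camera_params("top"); im=grab_frame("top"); cv2.imwrite("raw_top2.png",im[:,:,::-1])
import pickle; pickle.dump(p,open("pw2","wb"))
E
```

```text
clock: 5.95
tcp_pos: [0.461, -0.1822, 0.1455]
orientation: [1.888, 2.511, 0.001]
contact_force: [1.0, -0.6, 0.5]
grip_width: 0.0851
gripper_force: 0.0
clock: 6.58
tcp_pos: [0.4449, -0.3211, 0.0959]
orientation: [-1.888, -2.506, 0.001]
contact_force: [-0.2, 0.5, 0.3]
grip_width: 0.0857
gripper_force: 0.0
6.58 [ 0.4449 -0.3211  0.0959] toolz [-0.003  0.002 -1.   ] yaw_y 16.02 F [-0.2  0.5  0.3] 0.0857 0.0
in case -0.1283 -0.3385
units [ 0.091 -0.281 -1.564]
[(np.float64(261.30122008695315), np.float64(213.23085164376968)), (np.float64(261.36508891705813), np.float64(137.60363227913206)), (np.float64(261.2180695354873), np.float64(278.53930144243253))]
```

View pics/w2.png

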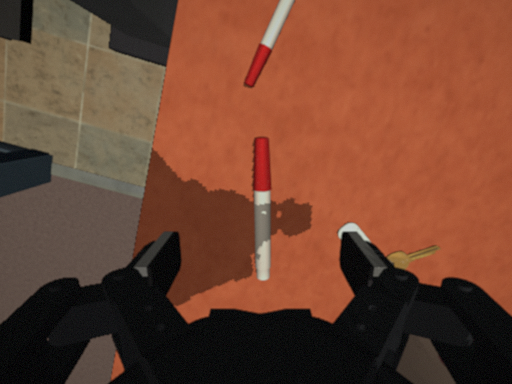

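The wrist view puts the pen's ends at (262,137) and (263,279), within a pixel or two of the prediction, so the pen pose is good. I go down with the fingers half open and grasp.

```bash
python3 -m jog '[{"rx":0,"ry":0,"rz":0,"x":0.09,"y":-0.28,"z":-0.3,"jaw":0.1},{"rx":0,"ry":0,"rz":0,"x":0,"y":0,"z":-0.6,"jaw":0.1},{"rx":0,"ry":0,"rz":0,"x":0,"y":0,"z":-0.5,"jaw":0.1},{"rx":0,"ry":0,"rz":0,"x":0,"y":0,"z":-0.15,"jaw":0.1},{"rx":0,"ry":0,"rz":0,"x":0,"y":0,"z":0,"jaw":0.1}]' 40;  python3 -c "
from h import *
st([.4504,-.3379,.002])"
python3 -m jog '[{"rx":0,"ry":0,"rz":0,"x":0,"y":0,"z":0,"jaw":-1},{"rx":0,"ry":0,"rz":0,"x":0,"y":0,"z":0,"jaw":-1},{"rx":0,"ry":0,"rz":0,"x":0,"y":0,"z":0,"jaw":-1}]' 40
```

```text
clock: 7.3
tcp_pos: [0.4523, -0.3385, 0.0049]
orientation: [1.888, 2.51, 0.0]
contact_force: [-0.1, -0.4, 0.6]
grip_width: 0.0468
gripper_force: 0.0
7.3 [ 0.4523 -0.3385  0.0049] toolz [ 0.001 -0.    -1.   ] yaw_y 16.09 F [-0.1 -0.4  0.6] 0.0468 0.0
in case -0.1243 -0.357
units [-0.032  0.009 -0.049]
clock: 7.68
tcp_pos: [0.4527, -0.3389, 0.0056]
orientation: [1.888, 2.509, 0.001]
contact_force: [-0.7, 1.0, 7.2]
grip_width: 0.0133
gripper_force: 38.9
```

The grip is shallow: 13 mm wide with 7 N upward, so the tips are wedging on the upper half of the pen. I open, go lower and grip again.

```bash
python3 -m jog '[{"rx":0,"ry":0,"rz":0,"x":0,"y":0,"z":0,"jaw":-0.2},{"rx":0,"ry":0,"rz":0,"x":0,"y":0,"z":0,"jaw":-0.2},{"rx":0,"ry":0,"rz":0,"x":-0.03,"y":0,"z":-0.07,"jaw":-0.2},{"rx":0,"ry":0,"rz":0,"x":0,"y":0,"z":0,"jaw":-0.2}]' 40
python3 -m jog '[{"rx":0,"ry":0,"rz":0,"x":0,"y":0,"z":0,"jaw":-1},{"rx":0,"ry":0,"rz":0,"x":0,"y":0,"z":0,"jaw":-1},{"rx":0,"ry":0,"rz":0,"x":0,"y":0,"z":0,"jaw":-1}]' 40
```

```text
clock: 8.18
tcp_pos: [0.4494, -0.3383, -0.0005]
orientation: [-1.889, -2.509, 0.0]
contact_force: [0.2, 0.3, -1.1]
grip_width: 0.0342
gripper_force: 0.0
clock: 8.55
tcp_pos: [0.4504, -0.339, 0.0005]
orientation: [1.889, 2.509, 0.0]
contact_force: [-0.4, 1.0, 4.7]
grip_width: 0.0139
gripper_force: 39.4
```

```bash
python3 -m jog '[{"rx":0,"ry":0,"rz":0,"x":0,"y":0,"z":0.3,"jaw":-1},{"rx":0,"ry":0,"rz":0,"x":0,"y":0,"z":0.9,"jaw":-1},{"rx":0,"ry":0,"rz":0,"x":0,"y":0,"z":0.9,"jaw":-1},{"rx":0,"ry":0,"rz":0,"x":0,"y":0,"z":0,"jaw":-1}]' 40
python3 - <<'E'
from h import *; import cv2
st()
p=camera_params("wrist"); im=grab_frame("wrist"); cv2.imwrite("raww3.png",im[:,:,::-1])
o=get_obs(); M=Ro.from_rotvec(o["orientation"]).as_matrix()
for b in (-.003,0,.005,.01): print(b,[np.round(proj(p,o["tcp_pos"]-M[:,2]*b+s*.0675*M[:,0])) for s in (-1,1)])
a=cv2.resize(im[100:340,140:400],None,fx=2.2,fy=2.2,interpolation=cv2.INTER_CUBIC)
s=grab_frame("scene"); u,v=map(int,proj(camera_params("scene"),o["tcp_pos"]))
print(u,v)
b=cv2.resize(s[max(0,v-35):v+35,u-35:u+35],(210,210),interpolation=cv2.INTER_CUBIC)
c=np.zeros((528,572+220,3),np.uint8); c[:,:572]=a; c[:210,578:788]=b
cv2.imwrite("pics/w3.png",c[:,:,::-1])
E
```

```text
clock: 9.05
tcp_pos: [0.4521, -0.3405, 0.131]
orientation: [1.885, 2.503, 0.002]
contact_force: [0.3, 0.3, -1.1]
grip_width: 0.0138
gripper_force: 39.1
9.05 [ 0.4521 -0.3405  0.131 ] toolz [ 0.008 -0.004 -1.   ] yaw_y 16.02 F [ 0.3  0.3 -1.1] 0.0138 39.12004450627137
in case -0.1249 -0.359
-0.003 [array([259., 324.]), array([259., 113.])]
0 [array([260., 328.]), array([259., 113.])]
0.005 [array([260., 334.]), array([259., 113.])]
0.01 [array([260., 340.]), array([259., 113.])]
254 230
```

View pics/w3.png

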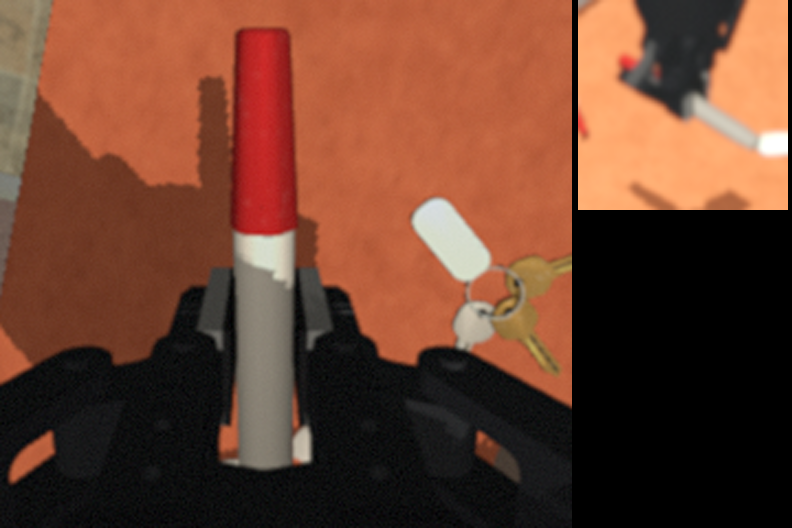

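The pen is held lengthwise along the tool; the cap end is at crop (263,30), which matches the pen's middle lying at the TCP. I carry it over the clip.

```bash
python3 -m jog '[{"rx":0,"ry":0,"rz":-0.08,"x":0.15,"y":0.7,"z":0,"jaw":-1},{"rx":0,"ry":0,"rz":-0.08,"x":0.18,"y":0.9,"z":0,"jaw":-1},{"rx":0,"ry":0,"rz":-0.08,"x":0.18,"y":0.9,"z":0,"jaw":-1},{"rx":0,"ry":0,"rz":-0.08,"x":0.18,"y":0.9,"z":0,"jaw":-1},{"rx":0,"ry":0,"rz":-0.08,"x":0.18,"y":0.9,"z":0,"jaw":-1},{"rx":0,"ry":0,"rz":-0.1,"x":0.17,"y":0.9,"z":-0.2,"jaw":-1},{"rx":0,"ry":0,"rz":0,"x":0,"y":0.37,"z":-0.5,"jaw":-1},{"rx":0,"ry":0,"rz":0,"x":0,"y":0,"z":0,"jaw":-1}]' 40
python3 - <<'E'
from h import *; import cv2
st([*(case-.043*ay),.03])
p=camera_params("wrist"); im=grab_frame("wrist"); cv2.imwrite("pics/w4.png",cv2.resize(im[60:384,110:420],None,fx=1.8,fy=1.8,interpolation=cv2.INTER_CUBIC)[:,:,::-1])
for q in ([0,.002+.045-.043,.037],[.010,.045-.043,.037],[-.01,.045-.043,.037]):
    X=np.r_[case+q[0]*ax+q[1]*ay,q[2]]; u,v=proj(p,X); print(q,round((u-110)*1.8),round((v-60)*1.8))
E
```

```text
clock: 10.15
tcp_pos: [0.5096, -0.0022, 0.0813]
orientation: [-1.989, -2.426, 0.007]
contact_force: [-0.4, 0.4, 0.1]
grip_width: 0.0135
gripper_force: 39.1
10.15 [ 0.5096 -0.0022  0.0813] toolz [-0.007 -0.001 -1.   ] yaw_y 11.3 F [-0.4  0.4  0.1] 0.0135 39.12285252241418
in case -0.0041 -0.0378
units [ 0.084 -0.071 -0.855]
[0, 0.0040000000000000036, 0.037] 283 170
[0.01, 0.0020000000000000018, 0.037] 309 176
[-0.01, 0.0020000000000000018, 0.037] 257 175
```

View pics/w4.png

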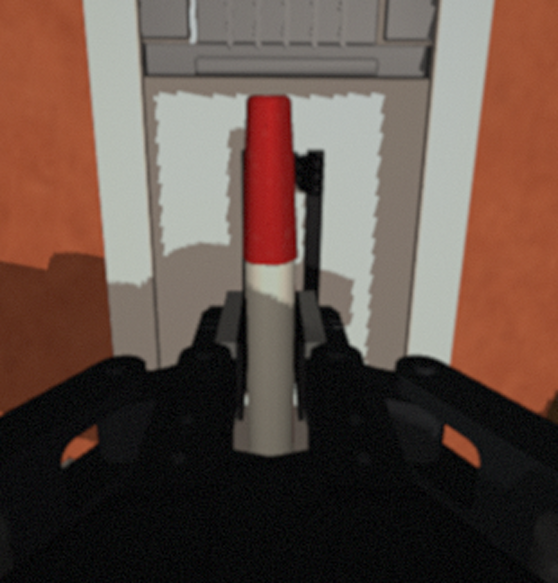

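The wrist view shows the clip's outer edges at x≈243 and 322, so its centre is ≈282.5, matching the predicted 283. I shift over it and lower to just above the flare.

```bash
python3 -m jog '[{"rx":0,"ry":0,"rz":-0.03,"x":0.085,"y":-0.07,"z":-0.2,"jaw":-1},{"rx":0,"ry":0,"rz":0,"x":0,"y":0,"z":-0.4,"jaw":-1},{"rx":0,"ry":0,"rz":0,"x":0,"y":0,"z":-0.25,"jaw":-1},{"rx":0,"ry":0,"rz":0,"x":0,"y":0,"z":0,"jaw":-1},{"rx":0,"ry":0,"rz":0,"x":0,"y":0,"z":0,"jaw":-1}]' 40
python3 - <<'E'
from h import *
st([*(case-.043*ay),.0122])
E
```

```text
clock: 10.82
tcp_pos: [0.5179, -0.0091, 0.0334]
orientation: [2.004, 2.419, 0.001]
contact_force: [0.9, -0.3, 0.5]
grip_width: 0.0139
gripper_force: 39.1
10.82 [ 0.5179 -0.0091  0.0334] toolz [ 0.001 -0.    -1.   ] yaw_y 10.71 F [ 0.9 -0.3  0.5] 0.0139 39.12118492706213
in case 0.0026 -0.0461
units [-0.053  0.042 -0.354]
```

```bash
python3 -m jog '[{"rx":0,"ry":0,"rz":0,"x":-0.03,"y":0.02,"z":0,"jaw":-1},{"rx":0,"ry":0,"rz":0,"x":0,"y":0,"z":0,"jaw":-1}]' 40
python3 - <<'E'
from h import *
st([*(case-.043*ay),.0122])
for i in range(4):
    p=camera_params("wrist"); grab_frame("wrist"); o=get_obs(); d=o["tcp_pos"][:2]-case; print((d@ax*1e3).round(1),(d@ay*1e3).round(1),o["tcp_pos"][2].round(4))
E
```

```text
clock: 11.08
tcp_pos: [0.5157, -0.007, 0.0334]
orientation: [2.003, 2.42, 0.001]
contact_force: [0.4, 0.4, 0.2]
grip_width: 0.0139
gripper_force: 39.1
11.07 [ 0.5157 -0.007   0.0334] toolz [ 0.001  0.    -1.   ] yaw_y 10.78 F [0.4 0.4 0.2] 0.0139 39.12075654021464
in case 0.0009 -0.0437
units [-0.017  0.008 -0.354]
1.0 -43.7 0.0334
1.0 -43.7 0.0333
1.0 -43.8 0.0332
0.9 -43.8 0.0331
```

```bash
python3 -m jog '[{"rx":0,"ry":0,"rz":0,"x":-0.015,"y":0,"z":-0.1,"jaw":-1},{"rx":0,"ry":0,"rz":0,"x":0,"y":0,"z":-0.05,"jaw":-1},{"rx":0,"ry":0,"rz":0,"x":0,"y":0,"z":0,"jaw":-1}]' 40
python3 -m jog '[{"rx":0,"ry":0,"rz":0,"x":0,"y":0,"z":-0.05,"jaw":-1},{"rx":0,"ry":0,"rz":0,"x":0,"y":0,"z":-0.05,"jaw":-1},{"rx":0,"ry":0,"rz":0,"x":0,"y":0,"z":0,"jaw":-1}]' 40
python3 -m jog '[{"rx":0,"ry":0,"rz":0,"x":0,"y":0,"z":-0.05,"jaw":-1},{"rx":0,"ry":0,"rz":0,"x":0,"y":0,"z":-0.03,"jaw":-1},{"rx":0,"ry":0,"rz":0,"x":0,"y":0,"z":0,"jaw":-1}]' 40
```

```text
clock: 11.65
tcp_pos: [0.5148, -0.0073, 0.0236]
orientation: [2.004, 2.42, -0.0]
contact_force: [1.4, 0.4, -3.0]
grip_width: 0.0137
gripper_force: 38.9
clock: 12.02
tcp_pos: [0.515, -0.0074, 0.018]
orientation: [2.003, 2.419, 0.0]
contact_force: [1.3, -0.2, 0.8]
grip_width: 0.0138
gripper_force: 39.0
clock: 12.4
tcp_pos: [0.5141, -0.0073, 0.0127]
orientation: [-2.003, -2.419, 0.001]
contact_force: [0.1, -0.1, -1.0]
grip_width: 0.0143
gripper_force: 39.2
```

```bash
python3 -m jog '[{"rx":0,"ry":0,"rz":0,"x":0,"y":0,"z":-0.02,"jaw":-1},{"rx":0,"ry":0,"rz":0,"x":0,"y":0,"z":-0.015,"jaw":-1},{"rx":0,"ry":0,"rz":0,"x":0,"y":0,"z":0,"jaw":-1}]' 40
python3 - <<'E'
from h import *
st()
E
```

```text
clock: 12.78
tcp_pos: [0.5143, -0.0073, 0.0123]
orientation: [-2.003, -2.418, -0.001]
contact_force: [-5.0, -0.0, 21.3]
grip_width: 0.0137
gripper_force: 41.5
12.78 [ 0.5143 -0.0073  0.0123] toolz [-0.001  0.001 -1.   ] yaw_y 10.74 F [-5.  -0.  21.3] 0.0137 41.51777288876474
in case -0.0005 -0.0437
```

Bottomed at 12.3 mm, as predicted. I relax the push, open partway, retreat and look.

```bash
python3 -m jog '[{"rx":0,"ry":0,"rz":0,"x":0,"y":0,"z":0.025,"jaw":-1},{"rx":0,"ry":0,"rz":0,"x":0,"y":0,"z":0,"jaw":-0.2},{"rx":0,"ry":0,"rz":0,"x":0,"y":0,"z":0,"jaw":-0.2},{"rx":0,"ry":0,"rz":0,"x":0,"y":0,"z":0,"jaw":-0.2},{"rx":0,"ry":0,"rz":0,"x":0,"y":0,"z":0.5,"jaw":-0.2},{"rx":0,"ry":0,"rz":0,"x":0,"y":0,"z":0.9,"jaw":-0.2},{"rx":0,"ry":0,"rz":0,"x":0,"y":0,"z":0.5,"jaw":-1},{"rx":0,"ry":0,"rz":0,"x":0,"y":0,"z":0,"jaw":-1}]' 40
python3 - <<'E'
from h import *; import cv2
st([*(case+.066*ay),.065])
p=camera_params("wrist"); im=grab_frame("wrist"); cv2.imwrite("pics/w5.png",cv2.resize(im[60:384,110:420],None,fx=1.8,fy=1.8,interpolation=cv2.INTER_CUBIC)[:,:,::-1])
for q in ([0,.0675-.043,.02],[0,-.0675-.043,.02],[0,.0675-.043,.032]):
    X=np.r_[case+q[0]*ax+q[1]*ay,q[2]]; u,v=proj(p,X); print(q,round((u-110)*1.8),round((v-60)*1.8))
E
```

```text
clock: 13.78
tcp_pos: [0.5163, -0.0071, 0.1285]
orientation: [2.001, 2.418, 0.006]
contact_force: [0.1, 0.5, -0.8]
grip_width: 0.0001
gripper_force: 0.0
13.78 [ 0.5163 -0.0071  0.1285] toolz [ 0.004  0.001 -1.   ] yaw_y 10.77 F [ 0.1  0.5 -0.8] 0.0001 0.0
in case 0.0015 -0.0439
units [-0.373  1.794 -1.059]
[0, 0.024500000000000008, 0.02] 266 100
[0, -0.1105, 0.02] 268 343
[0, 0.024500000000000008, 0.032] 266 100
```

View pics/w5.png

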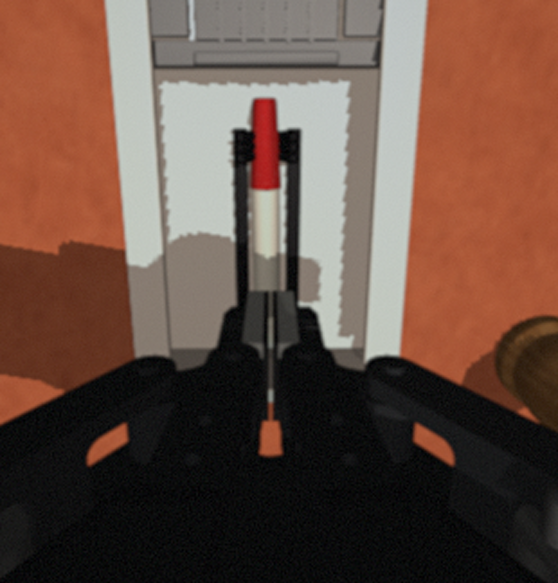

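The pen lies seated between both pairs of jaws: cap end at (265,99), predicted (266,100). I go back to the dish of the open cover.

```bash
python3 -m jog '[{"rx":0,"ry":0,"rz":0,"x":-0.18,"y":0.9,"z":0,"jaw":-1},{"rx":0,"ry":0,"rz":0,"x":-0.19,"y":0.9,"z":-0.3,"jaw":-1},{"rx":0,"ry":0,"rz":0,"x":0,"y":0,"z":-0.5,"jaw":-1},{"rx":0,"ry":0,"rz":0,"x":0,"y":0,"z":-0.2,"jaw":-1},{"rx":0,"ry":0,"rz":0,"x":0,"y":0,"z":0,"jaw":-1},{"rx":0,"ry":0,"rz":0,"x":0,"y":0,"z":0,"jaw":-1}]' 40
python3 - <<'E'
from h import *
st([*(case+.066*ay),.038])
E
```

```text
clock: 14.58
tcp_pos: [0.4931, 0.0997, 0.067]
orientation: [2.005, 2.417, 0.001]
contact_force: [0.5, -0.5, 1.0]
grip_width: 0.0002
gripper_force: 0.0
14.57 [0.4931 0.0997 0.067 ] toolz [ 0.001 -0.    -1.   ] yaw_y 10.64 F [ 0.5 -0.5  1. ] 0.0002 0.0
in case -0.001 0.0653
units [ 0.014  0.014 -0.484]
```

```bash
python3 -m jog '[{"rx":0,"ry":0,"rz":0,"x":0.015,"y":0.015,"z":-0.3,"jaw":-1},{"rx":0,"ry":0,"rz":0,"x":0,"y":0,"z":-0.18,"jaw":-1},{"rx":0,"ry":0,"rz":0,"x":0,"y":0,"z":0,"jaw":-1},{"rx":0,"ry":0,"rz":0,"x":0.032,"y":-0.164,"z":0,"jaw":-1},{"rx":0,"ry":0,"rz":0,"x":0.032,"y":-0.164,"z":0,"jaw":-1},{"rx":0,"ry":0,"rz":0,"x":0,"y":0,"z":0,"jaw":-1}]' 40
python3 - <<'E'
from h import *
st([*(case-.103*ay),.038])
E
```

```text
clock: 15.32
tcp_pos: [0.4978, 0.0809, 0.038]
orientation: [2.005, 2.418, 0.001]
contact_force: [-1.1, -1.2, 8.4]
grip_width: -0.0
gripper_force: 4.1
15.32 [0.4978 0.0809 0.038 ] toolz [ 0.001  0.    -1.   ] yaw_y 10.67 F [-1.1 -1.2  8.4] -0.0 4.06975144171156
in case 0.0001 0.0461
units [ 4.710e-01 -2.439e+00  1.000e-03]
```

```bash
python3 -m jog '[{"rx":0,"ry":0,"rz":0,"x":0.06,"y":-0.3,"z":0,"jaw":-1},{"rx":0,"ry":0,"rz":0,"x":0.08,"y":-0.42,"z":0,"jaw":-1},{"rx":0,"ry":0,"rz":0,"x":0.08,"y":-0.42,"z":0,"jaw":-1},{"rx":0,"ry":0,"rz":0,"x":0.08,"y":-0.42,"z":0,"jaw":-1},{"rx":0,"ry":0,"rz":0,"x":0.08,"y":-0.42,"z":0,"jaw":-1},{"rx":0,"ry":0,"rz":0,"x":0.05,"y":-0.25,"z":0,"jaw":-1},{"rx":0,"ry":0,"rz":0,"x":0,"y":0,"z":0,"jaw":-1}]' 40
python3 - <<'E'
from h import *
st([*(case-.103*ay),.038])
E
```

```text
clock: 16.2
tcp_pos: [0.5236, -0.0538, 0.038]
orientation: [2.006, 2.416, 0.0]
contact_force: [-1.4, -1.4, 7.8]
grip_width: 0.0
gripper_force: 4.0
16.2 [ 0.5236 -0.0538  0.038 ] toolz [ 0.001 -0.001 -1.   ] yaw_y 10.6 F [-1.4 -1.4  7.8] 0.0 4.041473210672848
in case -0.0002 -0.0912
units [ 0.041 -0.193 -0.001]
```

```bash
python3 -m jog '[{"rx":0,"ry":0,"rz":0,"x":0.016,"y":-0.08,"z":0,"jaw":-1},{"rx":0,"ry":0,"rz":0,"x":0.016,"y":-0.08,"z":0,"jaw":-1},{"rx":0,"ry":0,"rz":0,"x":0.005,"y":-0.03,"z":0,"jaw":-1},{"rx":0,"ry":0,"rz":0,"x":0,"y":0,"z":0,"jaw":-1}]' 40
python3 -m jog '[{"rx":0,"ry":0,"rz":0,"x":0.005,"y":-0.04,"z":0,"jaw":-1},{"rx":0,"ry":0,"rz":0,"x":0,"y":0,"z":0,"jaw":-1}]' 40
python3 - <<'E'
from h import *
st([*(case-.103*ay),.038])
E
```

```text
clock: 16.7
tcp_pos: [0.5254, -0.0615, 0.0377]
orientation: [-2.001, -2.419, -0.003]
contact_force: [-0.6, 4.6, 7.5]
grip_width: -0.0
gripper_force: 4.1
clock: 16.95
tcp_pos: [0.5258, -0.0637, 0.0377]
orientation: [-2.001, -2.42, -0.003]
contact_force: [-1.7, 5.7, 8.4]
grip_width: 0.0001
gripper_force: 4.1
16.95 [ 0.5258 -0.0637  0.0377] toolz [-0.     0.003 -1.   ] yaw_y 10.83 F [-1.7  5.7  8.4] 0.0001 4.050198917684611
in case 0.0001 -0.1012
units [ 0.004 -0.029  0.004]
```

```bash
python3 -m jog '[{"rx":0,"ry":0,"rz":0,"x":0.008,"y":-0.04,"z":0,"jaw":-1},{"rx":0,"ry":0,"rz":0,"x":0,"y":0,"z":0,"jaw":-1}]' 40
python3 -m jog '[{"rx":0,"ry":0,"rz":0,"x":0.005,"y":-0.03,"z":0,"jaw":-1},{"rx":0,"ry":0,"rz":0,"x":0,"y":0,"z":0,"jaw":-1}]' 40
python3 - <<'E'
from h import *
st([*(case-.103*ay),.038])
E
```

```text
clock: 17.2
tcp_pos: [0.5263, -0.066, 0.0377]
orientation: [-2.0, -2.42, -0.003]
contact_force: [-1.1, 6.0, 8.3]
grip_width: 0.0002
gripper_force: 4.6
clock: 17.45
tcp_pos: [0.5263, -0.0661, 0.0375]
orientation: [-1.998, -2.419, -0.004]
contact_force: [-1.9, 9.2, 7.9]
grip_width: -0.0
gripper_force: 7.0
17.45 [ 0.5263 -0.0661  0.0375] toolz [-0.001  0.005 -1.   ] yaw_y 10.91 F [-1.9  9.2  7.9] -0.0 6.977590818551107
in case 0.0001 -0.1037
units [-0.004  0.011  0.008]
```

It is at the home stop. I lift straight up to let the tab spring, then check.

```bash
python3 -m jog '[{"rx":0,"ry":0,"rz":0,"x":0,"y":0.015,"z":0.05,"jaw":-1},{"rx":0,"ry":0,"rz":0,"x":0,"y":0,"z":0.15,"jaw":-1},{"rx":0,"ry":0,"rz":0,"x":0,"y":0,"z":0.4,"jaw":-1},{"rx":0,"ry":0,"rz":0,"x":-0.1,"y":0.4,"z":0.9,"jaw":-1},{"rx":0,"ry":0,"rz":0,"x":-0.1,"y":0.9,"z":0.4,"jaw":-1},{"rx":0,"ry":0,"rz":0,"x":-0.1,"y":0.9,"z":0.4,"jaw":-1},{"rx":0,"ry":0,"rz":0,"x":-0.1,"y":0.9,"z":0.4,"jaw":-1},{"rx":0,"ry":0,"rz":0,"x":0,"y":0,"z":0,"jaw":-1}]' 40
python3 - <<'E'
from h import *; import cv2
st()
a=grab_frame("top"); b=grab_frame("scene"); c=np.zeros((600,800,3),np.uint8)
c[:300]=cv2.resize(a[175:250,143:343],(800,300),interpolation=cv2.INTER_CUBIC)
c[300:]=cv2.resize(b[125:205,150:363],(800,300),interpolation=cv2.INTER_CUBIC)
cv2.imwrite("pics/end.png",c[:,:,::-1])
E
```

```text
clock: 18.45
tcp_pos: [0.5026, 0.1228, 0.2007]
orientation: [-1.992, -2.429, -0.006]
contact_force: [0.2, 0.2, 0.2]
grip_width: -0.0
gripper_force: 0.0
18.45 [0.5026 0.1228 0.2007] toolz [ 0.002  0.003 -1.   ] yaw_y 11.27 F [0.2 0.2 0.2] -0.0 0.0
in case 0.0127 0.0862
```

View pics/end.png

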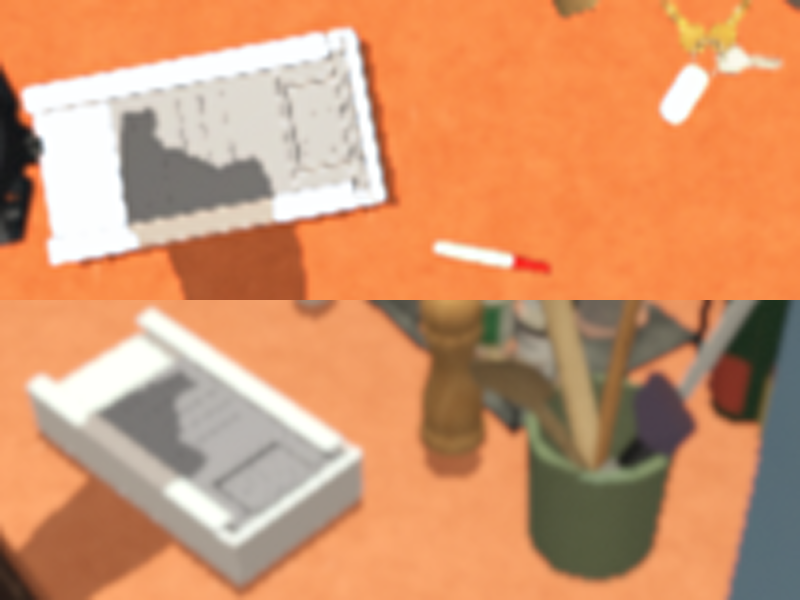

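The cover is home and the tab area at (320,125) looks as in the first picture, with the tab edges matching. The bystanders are untouched, so I hand in.

```bash
python3 -c "
from bench import r
print(r.hand_in())"
```

```text
the job is handed in; nothing more can be done
None
```

The pen is seated in the clip, the cover is back at its home stop with the tab looking sprung up in the final pictures, and the job was handed in at about 18.5 s; the hand-in returned no verdict.

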